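# Change the samples in the conditioning unit

## Robot

A 6-joint arm with a two-finger parallel gripper is mounted at the origin on the work surface. World frame = base frame: x ahead of the robot, y to its left, z up, the work surface at z = 0. Lengths are in m, angles in rad, forces in N, time in s.
With the tool pointing down it reaches from about 0.35 to 0.775 m from the base axis. Payload 7.3 kg.
Tool frame: the origin (TCP) lies on the centre line of the jaws, within the pads' length; the fingertips stand tip_reach ahead of it and the grasp point (between the pads) lies 6 mm ahead of it (tip_reach is the distance from the TCP to the fingertips, in m); x points along the fingers, y is the direction in which the jaws open and shut, and the axes are right-handed (so a half turn about x gives the same grasp; the last joint's range is limited). The gripper opens to 92 mm and grips with 3 to 60 N. Pads are 19 mm wide; open, the fingers measure 130 mm over their backs; the gripper's body (75 mm by 190 mm) begins 47 mm behind the grasp point.
Start: joints at [1.012, 0.342, 1.524, -0, 1.275, -0.146], TCP at [0.211, 0.481, 0.252] pointing down, gripper open.
Joint ranges: [-2.53, 2.53], [-0.77, 2.02], [0.04, 2.7], [-1, 4.14], [0.28, 2.66], [-3.11, 3.11]. Speed limits (rad/s): [2.57, 2.57, 3.14, 3.14, 3.14, 3.14].

## Interface

Orientations are given as [roll, pitch, yaw] about the fixed x, y, z axes, in that order (R = Rz(yaw) Ry(pitch) Rx(roll)).
In Python, from cell import observe, read_camera, get_calibration, hand_in, tip_reach gives the robot as it stands. The module is installed in compiled form; this text tells all that it offers.
- The arm moves only by the shell command python3 -m crank 'ROWS' [FORCE]. ROWS is JSON, a list of rows, each an object of numbers: "fingers": the opening, from -1 (shut) to 1 (fully open); "tx", "ty", "tz": the shift along the tool's x, y, z in units of 40 mm (1.0 is 40 mm); "roll": the turn about the tool's x in units of 10 degrees (1.0 is 10 degrees). In form: [{"fingers": .., "tx": .., "ty": .., "tz": .., "roll": ..}, ...]. A call has exactly 8 rows; each row is the pose to reach, as a shift and turn from the pose commanded when the call began, along the tool's axes at that moment; what a row does not reach only later rows make up. A row lasts 1/8 s, in which the tool goes at most 62.5 mm and 10.7 degrees, less where a joint would pass 70% of its speed; a pose out of reach is approached as far as the arm can. A call with a gripper value outside its range is refused whole. The fingers move at their own pace and stop on an object; FORCE is the grip in N (left out, the last holds). Time passes only in rows, so rows that repeat a pose let the fingers close, or fill a call up. It gives the time, the measured TCP pose, the force and the opening at its end, in the units of the state.
- observe(): the state, without advancing time (a new reading comes with each control period).
- read_camera(name): name is "scene" or "top" or "wrist"; returns (picture, depth): 480x640x3 uint8, red, green, blue; 480x640 float32, m along the optical axis (not along the pixel's ray), 0 where there is no reading.
- get_calibration(name): a dict with "vertical_fov" (degrees; the focal length in pixels is half the picture's height over the tangent of half this angle, whatever the lens; pixels are square), "cx", "cy" (the principal point, pixels), "pose" (4x4, takes a point from camera to world coordinates); the wrist camera has in their place "T_tool_cam" (4x4, takes a point from camera to tool coordinates, whose origin is the TCP and whose axes are the tool frame's). Camera axes: x right, y down, z forward; pixel columns grow to the right and rows downward; lengths in m; the calibration is good to about 2 mm. A picture is of the moment at which its call begins: read the wrist's pose just before it. get_calibration takes no time and is no camera call.
- hand_in(): hands the job in, once; it reports no verdict.
The state is a dict: "time": time; "qpos": joint angles; "qvel": joint speeds; "joint_efforts": joint torques, N m; "tool_pos": TCP position; "tool_rot": TCP orientation; "contact_force": force on the tool from outside, world axes, zero at the start; "torque": the same for the moment, N m; "opening": finger opening in m.
Only numpy, scipy, OpenCV 4.12 (cv2) and the standard library are available. Lean on these libraries where they do the work, as an engineer would, in place of code of your own. Each camera call takes 0.05 s, during which the arm holds its last target. There are 200 camera calls.

## Task

Pull the conditioning unit's carriage fully out by its black knob. First take every spent capsule (red cap) out of its collet and leave it in the aluminium tray, then load every fresh capsule (blue cap) upright into a collet of its own, pressing it down and keeping hold of it until the sprung jaws have snapped shut on its neck. Once all the fresh ones are clamped, push the carriage fully home into the hood, and then press the green start button right down. Leave the other things on the bench where they are.

Things in the scene. Friction and masses are not known exactly. Their poses are not given: they have to be found in the camera images.
- unit: conditioning unit, fixed: green base plate 150 x 340 x 10 mm; on its +y half a pale green hood (unit y = 0 to 170 mm, x = +-75 mm, roof top at z = 108 mm), then a 190 mm tall display tower (y = 170 to 260 mm). Origin on the bench under the middle of the hood's open mouth, z up. The carriage comes out of the mouth along the unit's -y, over the -y half of the plate.
- carriage (a joint): how far the carriage is out of the hood along the unit's -y, m: 0 = fully home (white front plate at the mouth), 0.180 = fully out at its stop, the loading position, all three collets clear of the hood. A sprung detent holds it in the last 8 mm at either end (about 7 N to leave it; about 1 N in between); push or pull it right up to its stop.
- knob (a point): centre of the carriage's black round pull knob: a disc 32 mm across, 18 mm thick, its axis level along the unit's y; 55 mm above the bench, 67 mm in front of the carriage's front plate. Pinch it from above, fingers closing along the unit's x. Moves with the carriage. Starts with the carriage home.
- collet1 (a point): collet 1 on the carriage (1 is nearest the knob; 45 mm apart in a row along the unit's y): point on its floor and axis where the underside of a clamped capsule rests, 30 mm above the bench. Axes as the unit's. Two jaws face each other along the unit's x, round noses of 6.5 mm radius centred 16.5 mm above this floor; cheeks 14 mm high stand 14 mm from the axis along y.
- collet2 (a point): collet 2 on the carriage (1 is nearest the knob; 45 mm apart in a row along the unit's y): point on its floor and axis where the underside of a clamped capsule rests, 30 mm above the bench. Axes as the unit's. Two jaws face each other along the unit's x, round noses of 6.5 mm radius centred 16.5 mm above this floor; cheeks 14 mm high stand 14 mm from the axis along y.
- collet3 (a point): collet 3 on the carriage (1 is nearest the knob; 45 mm apart in a row along the unit's y): point on its floor and axis where the underside of a clamped capsule rests, 30 mm above the bench. Axes as the unit's. Two jaws face each other along the unit's x, round noses of 6.5 mm radius centred 16.5 mm above this floor; cheeks 14 mm high stand 14 mm from the axis along y.
- jaw1 (a joint): spread of each jaw of collet 1, m (coupled, sprung shut): 0 = empty (15 mm between the noses), about 0.0006 = closed on a capsule's neck, about 0.0044 = held apart by the flange of one not fully down. A capsule pushed straight down spreads them (about 5 to 10 N), then they snap over its flange onto the neck; a straight pull of 10 to 15 N frees it.
- jaw2 (a joint): spread of each jaw of collet 2, m (coupled, sprung shut): 0 = empty (15 mm between the noses), about 0.0006 = closed on a capsule's neck, about 0.0044 = held apart by the flange of one not fully down. A capsule pushed straight down spreads them (about 5 to 10 N), then they snap over its flange onto the neck; a straight pull of 10 to 15 N frees it.
- jaw3 (a joint): spread of each jaw of collet 3, m (coupled, sprung shut): 0 = empty (15 mm between the noses), about 0.0006 = closed on a capsule's neck, about 0.0044 = held apart by the flange of one not fully down. A capsule pushed straight down spreads them (about 5 to 10 N), then they snap over its flange onto the neck; a straight pull of 10 to 15 N frees it.
- start (a joint): travel of the start button, m: 0 = up, 0.006 = fully pressed (5 N); it springs back.
- start_top (a point): centre of the top of the green start button, 32 mm across, on the hood's roof, pressed straight down; about 130 mm above the bench.
- fresh1: fresh sample capsule, brass body, blue cap, standing on the bench (two or three present, None if absent). 57 mm tall, origin at the centre of its underside, z up its axis. Steel foot: tapers from 16 mm across underneath to a flange 24 mm across at z = 7 to 9 mm; neck 17 mm across from z = 12.5 to 20.5 mm; round body 24 mm across from z = 24 to 57 mm, which is where to grip it. 70 g.
- fresh2: fresh sample capsule, brass body, blue cap, standing on the bench (two or three present, None if absent). 57 mm tall, origin at the centre of its underside, z up its axis. Steel foot: tapers from 16 mm across underneath to a flange 24 mm across at z = 7 to 9 mm; neck 17 mm across from z = 12.5 to 20.5 mm; round body 24 mm across from z = 24 to 57 mm, which is where to grip it. 70 g.
- fresh3: fresh sample capsule, brass body, blue cap, standing on the bench (two or three present, None if absent). 57 mm tall, origin at the centre of its underside, z up its axis. Steel foot: tapers from 16 mm across underneath to a flange 24 mm across at z = 7 to 9 mm; neck 17 mm across from z = 12.5 to 20.5 mm; round body 24 mm across from z = 24 to 57 mm, which is where to grip it. 70 g.
- spent1: spent capsule, dark body, red cap, starting in collet 1 in the hood (one or two present, else None). 57 mm tall, origin at the centre of its underside, z up its axis. Steel foot: tapers from 16 mm across underneath to a flange 24 mm across at z = 7 to 9 mm; neck 17 mm across from z = 12.5 to 20.5 mm; round body 24 mm across from z = 24 to 57 mm, which is where to grip it. 70 g.
- spent2: spent capsule, dark body, red cap, starting in collet 2 in the hood (one or two present, else None). 57 mm tall, origin at the centre of its underside, z up its axis. Steel foot: tapers from 16 mm across underneath to a flange 24 mm across at z = 7 to 9 mm; neck 17 mm across from z = 12.5 to 20.5 mm; round body 24 mm across from z = 24 to 57 mm, which is where to grip it. 70 g.
- spent3: spent capsule, dark body, red cap, starting in collet 3 in the hood (one or two present, else None). 57 mm tall, origin at the centre of its underside, z up its axis. Steel foot: tapers from 16 mm across underneath to a flange 24 mm across at z = 7 to 9 mm; neck 17 mm across from z = 12.5 to 20.5 mm; round body 24 mm across from z = 24 to 57 mm, which is where to grip it. 70 g.
- tray: the shallow aluminium tray for spent capsules, loose on the bench, 120 mm along its x, 180 mm along its y, walls 18 mm high and 4 mm thick, floor 4 mm thick; origin at the centre of its underside.
- flask: bystander: amber bottle 52 mm across, 130 mm tall
- brass_cup: bystander: small brass cup, 56 mm across, 35 mm tall
- brass_cup2: bystander: another such brass cup
- jar: bystander: small glass jar 50 mm across, 60 mm tall
- weight: bystander: steel weight with a knob, 36 mm across, 46 mm tall
- spatula: bystander: spatula lying flat, 180 mm long

How it is judged:
By the outcome, as a careful person would: the job done as asked, in the order asked, and still so for the second after the job is handed in, with the robot touching nothing.
Of spent1, spent2, spent3 only 1 to 2 are there at a start; the rules pass over those that are not, and their reading is None.
Of fresh1, fresh2, fresh3 only 2 to 3 are there at a start; the rules pass over those that are not, and their reading is None.
At some moment in a run one of tray may be knocked a few centimetres aside while the robot is not near it.
Once in a run the grip may slacken for a moment while it holds something.
It also fails if it takes over 210 s, if anything falls off the work surface, if the arm or the gripper's body presses on something with over 40 N, if the wrist force passes 120 N, or if a joint passes its speed limit or range.

## Working session

There is one attempt and no reset: what is moved stays moved. The work goes in short steps, Python scripts to look and compute and a shell command to move; the robot and the scene stay as the last step left them, time stands still between calls to the robot, and variables do not carry over. Pictures are saved under pics/ and viewed, about 12 in all and at most 16, crops included, and the job is handed in when it is done.

```bash
ls; mkdir -p pics
cat > h.py <<'E'
import numpy as np, cv2, sys
from cell import observe, read_camera, get_calibration, hand_in, tip_reach
from scipy.spatial.transform import Rotation as R
def toolT():
    s=observe(); T=np.eye(4); T[:3,:3]=R.from_euler('xyz',s['tool_rot']).as_matrix(); T[:3,3]=s['tool_pos']; return T
def cam(name):
    c=get_calibration(name)
    P=toolT()@np.array(c['T_tool_cam']) if name=='wrist' else np.array(c['pose'])
    im,d=read_camera(name); f=240/np.tan(np.radians(c['vertical_fov'])/2)
    v,u=np.mgrid[0:480,0:640]
    pc=np.stack([(u-c['cx'])/f*d,(v-c['cy'])/f*d,d],-1)
    W=pc@P[:3,:3].T+P[:3,3]; W[d==0]=np.nan
    return im,d,W
def save(n,im): cv2.imwrite('pics/'+n+'.png',im[:,:,::-1])
def rel(p,yaw=None):
    "world point -> tool units (tx,ty,tz) from present measured pose"
    T=toolT(); return np.round(T[:3,:3].T@(np.array(p)-T[:3,3])/0.04,3)
E
python3 - <<'E'
from h import *
s=observe(); print(s, tip_reach() if callable(tip_reach) else tip_reach)
im,d,W=cam('top'); save('top0',im); np.save('top0.npy',W)
im,d,W=cam('scene'); save('scene0',im); np.save('scene0.npy',W)
E
```

```text
pics
{'time': 0.0, 'qpos': array([ 1.01200957e+00,  3.42695312e-01,  1.52504736e+00, -1.08801738e-05,
        1.27538833e+00, -1.46007387e-01]), 'qvel': array([ 9.26156114e-04,  1.62515962e-03,  1.26189454e-03,  2.79223296e-04,
        7.07266705e-04, -8.51787949e-05]), 'joint_efforts': array([-1.50230029e-03, -4.31237984e+01, -2.44220102e+01,  7.17254123e-02,
        5.59319579e-02, -8.06133494e-05]), 'tool_pos': array([0.21038914, 0.48058453, 0.25104857]), 'tool_rot': array([-1.71004073,  1.56925794, -2.12281693]), 'contact_force': array([-0.63852825, -0.57986915, -0.37594719]), 'torque': array([-0.00856959, -0.01497797,  0.04113727]), 'opening': 0.09170275814316275} 0.025
```

View pics/top0.png

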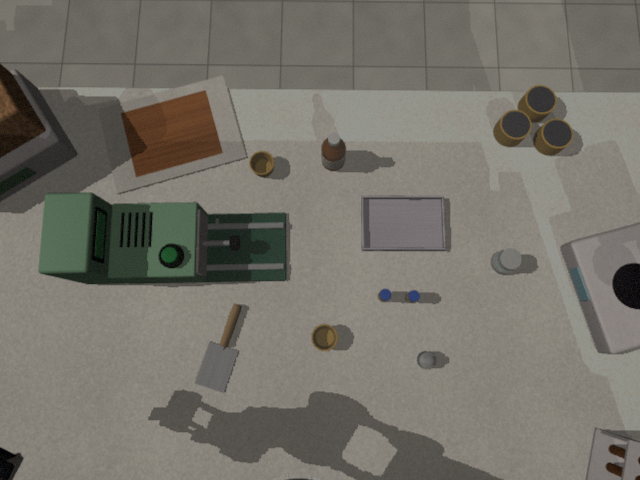

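View pics/scene0.png

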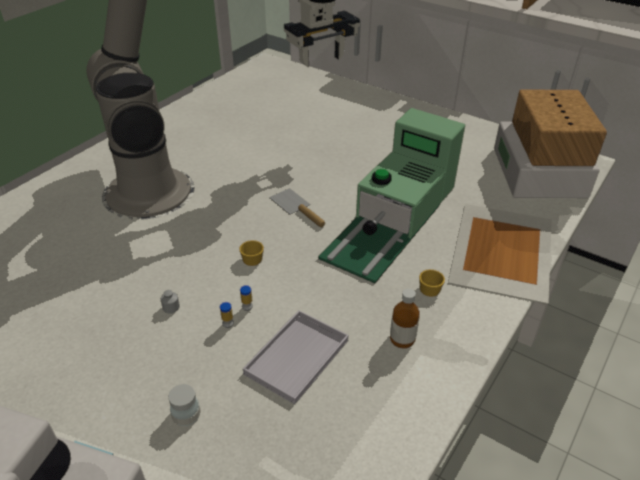

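The top view shows the unit at (165,240), mouth facing right, with the knob near (236,243) and the button at (171,256). Two blue capsules stand at (385,295) and (413,296), and the tray is at (403,223). The scene view agrees.

Run:
```python
from h import *
W=np.load('top0.npy'); im=cv2.imread('pics/top0.png')
Z=W[...,2]
def m(name,mask):
    p=W[mask&~np.isnan(Z)]; p=p.reshape(-1,3); print(name,len(p),p.mean(0).round(4),p.min(0).round(3),p.max(0).round(3))
v,u=np.mgrid[0:480,0:640]
box=lambda u0,u1,v0,v1:(u>=u0)&(u<=u1)&(v>=v0)&(v<=v1)
b=im.astype(int)
blue=(b[...,0]>b[...,2]+50)&(b[...,0]>b[...,1]+40)
for n,bb in (('f1',box(376,395,284,306)),('f2',box(404,424,284,306))): m(n,bb&blue); m(n+'top',bb&(Z>.05))
m('bench',box(300,350,200,300)&(Z<.02))
m('button',box(155,188,238,275)&(Z>.122))
m('roof',box(110,204,204,279)&(Z>.1)&(Z<.115))
m('tower',box(40,110,190,285)&(Z>.17))
m('plate',box(200,295,205,285)&(Z<.02)&(Z>.004))
m('knob',box(222,245,232,254)&(Z>.058))
m('tray',box(355,450,190,255)&(Z>.012))
for nm,mask in (('plate',(b[...,1]>b[...,2]+12)&box(40,295,190,290)),('tray',box(355,450,190,255)&(Z>.012))):
    p=W[mask&~np.isnan(Z)][:,:2].astype(np.float32); r=cv2.minAreaRect(p*1000); print(nm,r)
p=W[box(110,204,204,279)&(Z>.1)&(Z<.115)][:,:2].astype(np.float32); r=cv2.minAreaRect(p*1000); print('roof',r)
```

```text
f1 74 [ 0.4714 -0.1752  0.0565] [ 0.462 -0.183  0.053] [ 0.48  -0.167  0.061]
f1top 107 [ 0.4723 -0.1745  0.0561] [ 0.462 -0.185  0.05 ] [ 0.485 -0.163  0.061]
f2 76 [ 0.4692 -0.2332  0.0564] [ 0.46  -0.243  0.053] [ 0.478 -0.224  0.06 ]
f2top 108 [ 0.4701 -0.2328  0.0563] [ 0.458 -0.245  0.051] [ 0.481 -0.222  0.06 ]
bench 5134 [ 0.5725 -0.052  -0.0006] [ 0.462 -0.107 -0.009] [0.686 0.005 0.006]
button 236 [0.5385 0.2469 0.1286] [0.517 0.224 0.122] [0.556 0.269 0.134]
roof 5819 [0.5732 0.2905 0.1077] [0.497 0.202 0.1  ] [0.645 0.377 0.115]
tower 4423 [0.5674 0.4115 0.1881] [0.494 0.368 0.17 ] [0.645 0.464 0.195]
plate 5121 [0.5754 0.1168 0.0105] [0.493 0.012 0.004] [0.666 0.214 0.02 ]
knob 160 [0.5761 0.1388 0.0656] [0.562 0.127 0.058] [0.591 0.161 0.075]
tray 568 [ 0.6304 -0.2192  0.0165] [ 0.572 -0.312  0.012] [ 0.693 -0.13   0.022]
plate ((573.13671875, 248.09280395507812), (149.18699645996094, 426.8875427246094), 1.3578453063964844)
tray ((632.5133666992188, -221.0494384765625), (121.14142608642578, 181.0142364501953), 0.07035783678293228)
roof ((571.9012451171875, 289.21539306640625), (147.71946716308594, 172.6024627685547), 1.4297689199447632)
```

Run:
```python
from h import *
T=toolT(); print(T.round(4)); print(get_calibration('wrist'))
yaw=np.degrees(np.arctan2(T[1,1],T[0,1])); print('jaw yaw',yaw)
W=np.load('top0.npy');print([W[p].round(3) for p in((155,262),(337,324),(155,333))])
```

```text
[[-7.000e-04  4.012e-01  9.160e-01  2.104e-01]
 [-1.100e-03  9.160e-01 -4.012e-01  4.807e-01]
 [-1.000e+00 -1.200e-03 -2.000e-04  2.512e-01]
 [ 0.000e+00  0.000e+00  0.000e+00  1.000e+00]]
{'vertical_fov': 61.70363413234598, 'cx': 319.2575452172631, 'cy': 234.91294992636196, 'T_tool_cam': array([[ 1.11721715e-03, -2.96054728e-01,  9.55170325e-01,
        -1.33942315e-01],
       [ 9.99999287e-01,  7.32908837e-04, -9.42486592e-04,
        -7.54129070e-04],
       [-4.21025161e-04,  9.55170697e-01,  2.96055336e-01,
        -7.91326322e-02],
       [ 0.00000000e+00,  0.00000000e+00,  0.00000000e+00,
         1.00000000e+00]])}
jaw yaw 66.34800684005133
[array([0.781, 0.09 , 0.02 ]), array([ 0.385, -0.051,  0.004]), array([ 0.759, -0.067,  0.082])]
```

```bash
python3 -m crank '[{"fingers":1,"ty":-0.5,"tz":1.5,"roll":0.9},{"fingers":1,"ty":-1,"tz":3,"roll":1.8},{"fingers":1,"ty":-1.6,"tz":4.5,"roll":2.7},{"fingers":1,"ty":-2.1,"tz":6,"roll":3.6},{"fingers":1,"ty":-2.6,"tz":7.4,"roll":4.5},{"fingers":1,"ty":-3.1,"tz":8.8,"roll":5.4},{"fingers":1,"ty":-3.6,"tz":10.2,"roll":6.2},{"fingers":1,"ty":-4.1,"tz":11.6,"roll":6.5}]' 20
python3 - <<'E'
from h import *
T=toolT(); print(T.round(4)); print('jaw yaw',np.degrees(np.arctan2(T[1,1],T[0,1])))
im,d,W=cam('wrist'); save('w1',im); np.save('w1.npy',W); print(rel([.5758,.1375,.061]))
E
```

```text
[[-7.000e-04  4.012e-01  9.160e-01  2.104e-01]
 [-1.100e-03  9.160e-01 -4.012e-01  4.807e-01]
 [-1.000e+00 -1.200e-03 -2.000e-04  2.512e-01]
 [ 0.000e+00  0.000e+00  0.000e+00  1.000e+00]]
jaw yaw 66.34800684005133
[ 4.758 -4.189 11.81 ]invalid input at $[0]: expected keys fingers, tx, ty, tz, roll
```

View pics/w1.png

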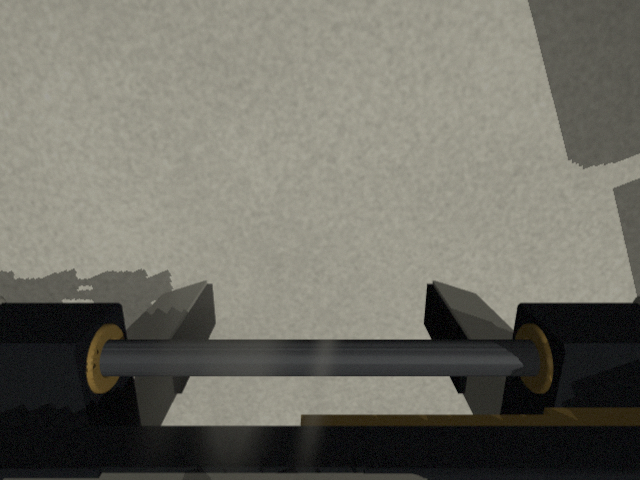

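All keys are required in each row, so the move was refused and the picture only shows bench.

```bash
python3 -m crank '[{"fingers":1,"tx":0,"ty":-0.5,"tz":1.5,"roll":0.9},{"fingers":1,"tx":0,"ty":-1,"tz":3,"roll":1.8},{"fingers":1,"tx":0,"ty":-1.6,"tz":4.5,"roll":2.7},{"fingers":1,"tx":0,"ty":-2.1,"tz":6,"roll":3.6},{"fingers":1,"tx":0,"ty":-2.6,"tz":7.4,"roll":4.5},{"fingers":1,"tx":0,"ty":-3.1,"tz":8.8,"roll":5.4},{"fingers":1,"tx":0,"ty":-3.6,"tz":10.2,"roll":6.2},{"fingers":1,"tx":0,"ty":-4.1,"tz":11.6,"roll":6.5}]' 20
python3 - <<'E'
from h import *
T=toolT(); print(T.round(4)); print('jaw yaw',np.degrees(np.arctan2(T[1,1],T[0,1])))
im,d,W=cam('wrist'); save('w2',im); np.save('w2.npy',W); print(rel([.5758,.1375,.061]))
E
```

```text
time: 1.15
tool_pos: [0.571, 0.143, 0.2515]
tool_rot: [-2.118, 1.57, 2.615]
contact_force: [0.5, 0.5, 0.5]
opening: 0.0917
[[-4.000e-04  9.998e-01  2.060e-02  5.710e-01]
 [ 2.000e-04  2.060e-02 -9.998e-01  1.430e-01]
 [-1.000e+00 -4.000e-04 -2.000e-04  2.515e-01]
 [ 0.000e+00  0.000e+00  0.000e+00  1.000e+00]]
jaw yaw 1.1801635326257809
[ 4.747 -0.009 -0.016]
```

View pics/w2.png

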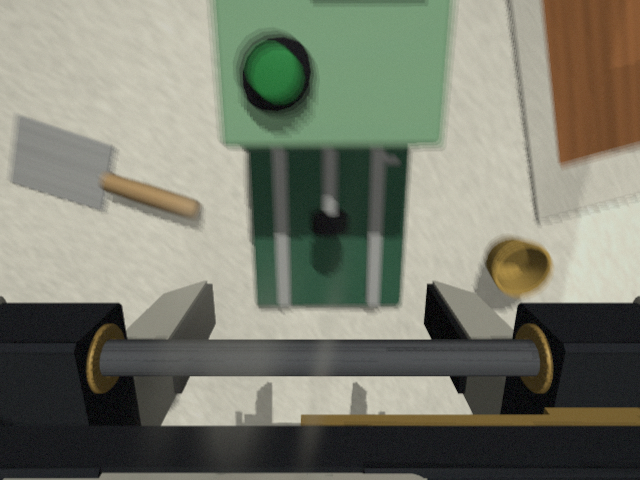

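```bash
python3 -m crank '[{"fingers":1,"tx":0.8,"ty":0,"tz":0,"roll":0},{"fingers":1,"tx":1.6,"ty":0,"tz":0,"roll":0},{"fingers":1,"tx":2.4,"ty":0,"tz":0,"roll":0},{"fingers":1,"tx":3.2,"ty":0,"tz":0,"roll":0},{"fingers":1,"tx":4,"ty":0,"tz":0,"roll":0},{"fingers":1,"tx":4.5,"ty":0,"tz":0,"roll":0},{"fingers":1,"tx":4.75,"ty":0,"tz":0,"roll":0},{"fingers":1,"tx":4.75,"ty":0,"tz":0,"roll":0}]' 30
python3 -m crank '[{"fingers":-1,"tx":0,"ty":0,"tz":0,"roll":0},{"fingers":-1,"tx":0,"ty":0,"tz":0,"roll":0},{"fingers":-1,"tx":0,"ty":0,"tz":0,"roll":0},{"fingers":-1,"tx":0,"ty":0,"tz":0,"roll":0},{"fingers":-1,"tx":0,"ty":0,"tz":0,"roll":0},{"fingers":-1,"tx":0,"ty":0,"tz":0,"roll":0},{"fingers":-1,"tx":0,"ty":0,"tz":0,"roll":0},{"fingers":-1,"tx":0,"ty":0,"tz":0,"roll":0}]' 30
```

```text
time: 2.2
tool_pos: [0.5695, 0.1446, 0.0613]
tool_rot: [-1.561, 1.57, -3.108]
contact_force: [-0.8, -0.1, -0.8]
opening: 0.0918
time: 3.2
tool_pos: [0.5765, 0.1447, 0.062]
tool_rot: [1.646, 1.556, 0.099]
contact_force: [23.8, 1.2, -17.2]
opening: 0.0308
```

```bash
python3 -m crank '[{"fingers":-0.2,"tx":0,"ty":0,"tz":0,"roll":0},{"fingers":-0.2,"tx":0,"ty":0,"tz":0,"roll":0},{"fingers":-0.2,"tx":0,"ty":0.17,"tz":0.1,"roll":0},{"fingers":-0.2,"tx":0,"ty":0.17,"tz":0.17,"roll":0},{"fingers":-0.2,"tx":0,"ty":0.17,"tz":0.17,"roll":0},{"fingers":-1,"tx":0,"ty":0.17,"tz":0.17,"roll":0},{"fingers":-1,"tx":0,"ty":0.17,"tz":0.17,"roll":0},{"fingers":-1,"tx":0,"ty":0.17,"tz":0.17,"roll":0}]' 30
```

```text
time: 4.2
tool_pos: [0.577, 0.1379, 0.0617]
tool_rot: [1.551, 1.57, 0.004]
contact_force: [3.5, -0.0, -2.5]
opening: 0.0315
```

```bash
python3 -m crank '[{"fingers":-1,"tx":0,"ty":0,"tz":0.4,"roll":0},{"fingers":-1,"tx":0,"ty":0,"tz":1.0,"roll":0},{"fingers":-1,"tx":0,"ty":0,"tz":1.7,"roll":0},{"fingers":-1,"tx":0,"ty":0,"tz":2.4,"roll":0},{"fingers":-1,"tx":0,"ty":0,"tz":3.1,"roll":0},{"fingers":-1,"tx":0,"ty":0,"tz":3.8,"roll":0},{"fingers":-1,"tx":0,"ty":0,"tz":4.4,"roll":0},{"fingers":-1,"tx":0,"ty":0,"tz":4.62,"roll":0}]' 30
python3 -m crank '[{"fingers":-1,"tx":0,"ty":0,"tz":0,"roll":0},{"fingers":-1,"tx":0,"ty":0,"tz":0.02,"roll":0},{"fingers":-1,"tx":0,"ty":0,"tz":0.05,"roll":0},{"fingers":-1,"tx":0,"ty":0,"tz":0.05,"roll":0},{"fingers":-1,"tx":0,"ty":0,"tz":0.05,"roll":0},{"fingers":-1,"tx":0,"ty":0,"tz":0.05,"roll":0},{"fingers":-1,"tx":0,"ty":0,"tz":0.05,"roll":0},{"fingers":-1,"tx":0,"ty":0,"tz":0.05,"roll":0}]' 30
```

```text
time: 5.2
tool_pos: [0.5819, -0.0429, 0.0617]
tool_rot: [2.909, 1.562, 1.359]
contact_force: [9.4, 40.8, -0.2]
opening: 0.0313
time: 6.2
tool_pos: [0.5819, -0.043, 0.0617]
tool_rot: [2.903, 1.563, 1.356]
contact_force: [7.0, 24.4, -2.2]
opening: 0.0312
```

```bash
python3 -m crank '[{"fingers":1,"tx":0,"ty":0,"tz":-0.1,"roll":0},{"fingers":1,"tx":0,"ty":0,"tz":-0.1,"roll":0},{"fingers":1,"tx":0,"ty":0,"tz":-0.1,"roll":0},{"fingers":1,"tx":-1,"ty":0,"tz":-0.1,"roll":0},{"fingers":1,"tx":-2.3,"ty":0,"tz":-0.2,"roll":0},{"fingers":1,"tx":-3.6,"ty":0,"tz":-1.0,"roll":0},{"fingers":1,"tx":-5,"ty":0,"tz":-2,"roll":0},{"fingers":1,"tx":-5,"ty":0,"tz":-2.3,"roll":0}]'
python3 -m crank '[{"fingers":1,"tx":0,"ty":0,"tz":0,"roll":0},{"fingers":1,"tx":0,"ty":0,"tz":0,"roll":0},{"fingers":1,"tx":0,"ty":0,"tz":0,"roll":0},{"fingers":1,"tx":0,"ty":0,"tz":0,"roll":0},{"fingers":1,"tx":0,"ty":0,"tz":0,"roll":0},{"fingers":1,"tx":0,"ty":0,"tz":0,"roll":0},{"fingers":1,"tx":0,"ty":0,"tz":0,"roll":0},{"fingers":1,"tx":0,"ty":0,"tz":0,"roll":0}]'
python3 - <<'E'
from h import *
T=toolT(); print(T.round(4)); print('jaw yaw',np.degrees(np.arctan2(T[1,1],T[0,1])))
im,d,W=cam('wrist'); save('w3',im); np.save('w3.npy',W); print(rel([.5758,.1375,.061]))
E
```

```text
time: 7.2
tool_pos: [0.5804, 0.0442, 0.2662]
tool_rot: [1.521, 1.563, -0.025]
contact_force: [0.2, -0.9, -0.4]
opening: 0.0917
time: 8.2
tool_pos: [0.579, 0.0432, 0.2618]
tool_rot: [2.037, 1.571, 0.49]
contact_force: [0.2, 0.5, 0.4]
opening: 0.0921
[[ 2.000e-04  9.997e-01  2.360e-02  5.790e-01]
 [ 1.000e-04  2.360e-02 -9.997e-01  4.320e-02]
 [-1.000e+00  2.000e-04 -1.000e-04  2.618e-01]
 [ 0.000e+00  0.000e+00  0.000e+00  1.000e+00]]
jaw yaw 1.3497262536725392
[ 5.019 -0.026 -2.359]
```

View pics/w3.png

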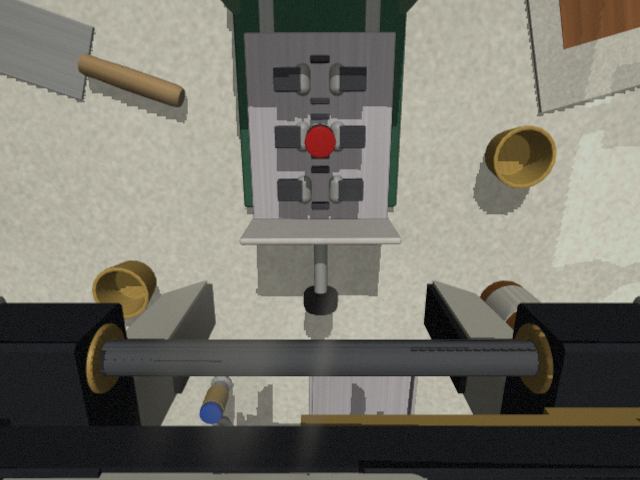

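One spent capsule is in collet 2 (cap at 320,141). Collets 1 (320,188) and 3 (320,78) are empty, and the knob is at (320,300).

Run:
```python
from h import *
W=np.load('w3.npy'); im=cv2.imread('pics/w3.png').astype(int); Z=W[...,2]
v,u=np.mgrid[0:480,0:640]
box=lambda u0,u1,v0,v1:(u>=u0)&(u<=u1)&(v>=v0)&(v<=v1)
red=(im[...,2]>im[...,1]+80)&box(295,345,115,165)
p=W[red]; print('cap',len(p),np.nanmean(p,0).round(4),np.nanmin(p,0).round(3),np.nanmax(p,0).round(3))
for n,b in (('c3',box(270,370,50,106)),('c2',box(270,370,110,162)),('c1',box(270,370,164,212)),('knob',box(300,340,285,315)),('front',box(238,402,215,245))):
    m=b&(Z>.047 if n[0]!='f' else Z>.06)
    if n[0]=='c': m&=(Z<.06)
    p=W[m]
    if len(p): print(n,len(p),np.nanmean(p,0).round(4),np.nanmin(p,0).round(4),np.nanmax(p,0).round(4))
    if n[0]=='c':
        m=b&(Z>.040)&(Z<.0465)&((u>308)&(u<332)); p=W[m]
        if len(p):print('  cheek',len(p),np.nanmean(p,0).round(4),np.nanmin(p,0).round(4),np.nanmax(p,0).round(4))
        p=W[b&(u>305)&(u<335)&(Z<.036)];print('  floor',p[:,2].mean())
```

```text
cap 737 [0.5787 0.0998 0.0879] [0.568 0.088 0.085] [0.589 0.111 0.091]
c3 1946 [0.5776 0.1462 0.0533] [0.5404 0.1336 0.0471] [0.6148 0.1585 0.0561]
  cheek 246 [0.5776 0.1479 0.0446] [0.5694 0.1277 0.0402] [0.5858 0.1647 0.0465]
  floor 0.030829366287550126
c2 1564 [0.5793 0.102  0.0534] [0.5415 0.0887 0.047 ] [0.6167 0.114  0.0589]
  cheek 165 [0.5788 0.1091 0.0443] [0.571  0.0825 0.0401] [0.5872 0.1201 0.0464]
  floor 0.03087856828028332
c1 1608 [0.5802 0.0572 0.0532] [0.543  0.0416 0.047 ] [0.6172 0.0691 0.0561]
  cheek 221 [0.5803 0.0578 0.0445] [0.5718 0.0382 0.0402] [0.5886 0.0755 0.0464]
  floor 0.031028120520476384
knob 895 [ 0.5829 -0.0414  0.0656] [ 0.5676 -0.0543  0.0473] [ 0.5985 -0.0286  0.0731]
front 2688 [0.5807 0.0243 0.0814] [0.5165 0.0087 0.06  ] [0.6457 0.0276 0.0933]
```

```bash
python3 -m crank '[{"fingers":1,"tx":0.4,"ty":0,"tz":-0.8,"roll":0},{"fingers":1,"tx":1,"ty":0,"tz":-1.43,"roll":0},{"fingers":1,"tx":2,"ty":0,"tz":-1.43,"roll":0},{"fingers":1,"tx":3,"ty":0,"tz":-1.43,"roll":0},{"fingers":1,"tx":4,"ty":0,"tz":-1.43,"roll":0},{"fingers":1,"tx":4.3,"ty":0,"tz":-1.43,"roll":0},{"fingers":1,"tx":4.43,"ty":0,"tz":-1.43,"roll":0},{"fingers":1,"tx":4.43,"ty":0,"tz":-1.43,"roll":0}]' 40
python3 -m crank '[{"fingers":1,"tx":0,"ty":0,"tz":0,"roll":0},{"fingers":-1,"tx":0,"ty":0,"tz":0,"roll":0},{"fingers":-1,"tx":0,"ty":0,"tz":0,"roll":0},{"fingers":-1,"tx":0,"ty":0,"tz":0,"roll":0},{"fingers":-1,"tx":0,"ty":0,"tz":0,"roll":0},{"fingers":-1,"tx":0,"ty":0,"tz":0,"roll":0},{"fingers":-1,"tx":0,"ty":0,"tz":0,"roll":0},{"fingers":-1,"tx":0,"ty":0,"tz":0,"roll":0}]' 40
```

```text
time: 9.25
tool_pos: [0.5784, 0.1004, 0.0857]
tool_rot: [1.632, 1.569, 0.084]
contact_force: [-0.3, 0.1, 0.1]
opening: 0.0918
time: 10.25
tool_pos: [0.5777, 0.1003, 0.0845]
tool_rot: [-2.819, 1.571, 1.916]
contact_force: [0.8, -0.3, -0.4]
opening: 0.0263
```

```bash
python3 -m crank '[{"fingers":-1,"tx":0,"ty":0,"tz":0,"roll":0},{"fingers":-1,"tx":-0.15,"ty":0,"tz":0,"roll":0},{"fingers":-1,"tx":-0.3,"ty":0,"tz":0,"roll":0},{"fingers":-1,"tx":-0.5,"ty":0,"tz":0,"roll":0},{"fingers":-1,"tx":-1,"ty":0,"tz":0,"roll":0},{"fingers":-1,"tx":-1.8,"ty":0,"tz":0,"roll":0},{"fingers":-1,"tx":-2.5,"ty":0,"tz":0,"roll":0},{"fingers":-1,"tx":-2.5,"ty":0,"tz":0,"roll":0}]' 40
python3 - <<'E'
from h import *
print(observe()['opening'],observe()['tool_pos'])
im,d,W=cam('top'); save('t2',im); np.save('t2.npy',W)
Z=W[...,2];v,u=np.mgrid[0:480,0:640]
m=(u>340)&(u<470)&(v>170)&(v<270)&(Z>.012)&(Z<.024); print(cv2.minAreaRect((W[m][:,:2]*1000).astype(np.float32)))
E
```

```text
time: 11.25
tool_pos: [0.5788, 0.1005, 0.1876]
tool_rot: [1.609, 1.565, 0.062]
contact_force: [0.1, 0.5, -0.6]
opening: 0.0232
0.02315634072622081 [0.57878191 0.10045251 0.18762344]
((632.4439697265625, -220.830322265625), (120.84521484375, 180.5478057861328), 0.14943259954452515)
```

View pics/t2.png

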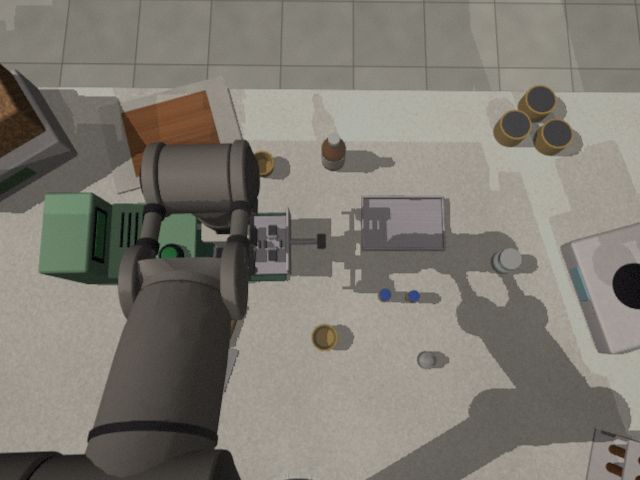

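```bash
python3 -m crank '[{"fingers":-1,"tx":0,"ty":0.1,"tz":0.8,"roll":0},{"fingers":-1,"tx":0,"ty":0.3,"tz":2.1,"roll":0},{"fingers":-1,"tx":0,"ty":0.5,"tz":3.4,"roll":0},{"fingers":-1,"tx":0,"ty":0.7,"tz":4.7,"roll":0},{"fingers":-1,"tx":0,"ty":0.9,"tz":6,"roll":0},{"fingers":-1,"tx":0,"ty":1.05,"tz":7.2,"roll":0},{"fingers":-1,"tx":0,"ty":1.13,"tz":7.9,"roll":0},{"fingers":-1,"tx":0,"ty":1.13,"tz":8.07,"roll":0}]' 40
python3 -m crank '[{"fingers":-1,"tx":0,"ty":0,"tz":0,"roll":0},{"fingers":-1,"tx":0,"ty":0,"tz":0,"roll":0},{"fingers":-1,"tx":0,"ty":0,"tz":0,"roll":0},{"fingers":-1,"tx":0,"ty":0,"tz":0,"roll":0},{"fingers":-1,"tx":0,"ty":0,"tz":0,"roll":0},{"fingers":-1,"tx":0,"ty":0,"tz":0,"roll":0},{"fingers":-1,"tx":0,"ty":0,"tz":0,"roll":0},{"fingers":-1,"tx":0,"ty":0,"tz":0,"roll":0}]' 40
python3 - <<'E'
from h import *
im,d,W=cam('wrist'); save('w4',im); np.save('w4.npy',W)
E
```

```text
time: 12.3
tool_pos: [0.6296, -0.2228, 0.1826]
tool_rot: [-2.039, 1.568, 2.694]
contact_force: [-0.6, 0.9, -0.3]
opening: 0.0239
time: 13.3
tool_pos: [0.6304, -0.2214, 0.1845]
tool_rot: [3.002, 1.571, 1.454]
contact_force: [-0.7, 0.4, -1.1]
opening: 0.0231
```

View pics/w4.png

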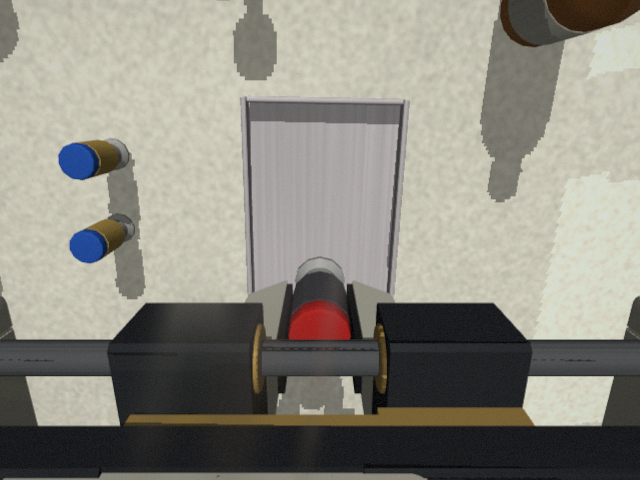

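```bash
python3 -m crank '[{"fingers":-1,"tx":0.8,"ty":0,"tz":0,"roll":0},{"fingers":-1,"tx":1.6,"ty":0,"tz":0,"roll":0},{"fingers":-1,"tx":2.3,"ty":0,"tz":0,"roll":0},{"fingers":-1,"tx":2.8,"ty":0,"tz":0,"roll":0},{"fingers":-1,"tx":3,"ty":0,"tz":0,"roll":0},{"fingers":-1,"tx":3.08,"ty":0,"tz":0,"roll":0},{"fingers":-1,"tx":3.08,"ty":0,"tz":0,"roll":0},{"fingers":-1,"tx":3.08,"ty":0,"tz":0,"roll":0}]' 20
python3 -m crank '[{"fingers":-1,"tx":0.03,"ty":0,"tz":0,"roll":0},{"fingers":-1,"tx":0.06,"ty":0,"tz":0,"roll":0},{"fingers":-1,"tx":0.08,"ty":0,"tz":0,"roll":0},{"fingers":-1,"tx":0.08,"ty":0,"tz":0,"roll":0},{"fingers":-1,"tx":0.08,"ty":0,"tz":0,"roll":0},{"fingers":-1,"tx":0.08,"ty":0,"tz":0,"roll":0},{"fingers":-1,"tx":0.08,"ty":0,"tz":0,"roll":0},{"fingers":-1,"tx":0.08,"ty":0,"tz":0,"roll":0}]' 20
```

```text
time: 14.35
tool_pos: [0.6309, -0.2215, 0.0623]
tool_rot: [1.161, 1.569, -0.386]
contact_force: [0.9, 0.4, -0.3]
opening: 0.0232
time: 15.35
tool_pos: [0.6306, -0.2214, 0.0585]
tool_rot: [1.186, 1.57, -0.362]
contact_force: [-2.0, 1.1, 5.7]
opening: 0.0237
```

```bash
python3 -m crank '[{"fingers":0.1,"tx":0,"ty":0,"tz":0,"roll":0},{"fingers":0.1,"tx":0,"ty":0,"tz":0,"roll":0},{"fingers":0.1,"tx":0,"ty":0,"tz":0,"roll":0},{"fingers":0.1,"tx":-0.6,"ty":0,"tz":0,"roll":0},{"fingers":0.1,"tx":-1.5,"ty":0,"tz":0,"roll":0},{"fingers":1,"tx":-2.8,"ty":0,"tz":0,"roll":0},{"fingers":1,"tx":-4,"ty":-0.6,"tz":0,"roll":0},{"fingers":1,"tx":-4.5,"ty":-1.5,"tz":0,"roll":0}]' 20
python3 -m crank '[{"fingers":1,"tx":0,"ty":-1,"tz":0,"roll":0},{"fingers":1,"tx":0,"ty":-2,"tz":0,"roll":0},{"fingers":1,"tx":0,"ty":-2.5,"tz":0,"roll":0},{"fingers":1,"tx":0,"ty":-2.5,"tz":0,"roll":0},{"fingers":1,"tx":0,"ty":-2.5,"tz":0,"roll":0},{"fingers":1,"tx":0,"ty":-2.5,"tz":0,"roll":0},{"fingers":1,"tx":0,"ty":-2.5,"tz":0,"roll":0},{"fingers":1,"tx":0,"ty":-2.5,"tz":0,"roll":0}]' 20
cat > fresh.py <<'E'
from h import *
im,d,W=cam('wrist'); save(sys.argv[1],im)
b=im[...,::-1].astype(int); blue=((b[...,0]>b[...,2]+50)&(b[...,0]>b[...,1]+40)).astype(np.uint8)
n,l,st,c=cv2.connectedComponentsWithStats(blue)
for i in range(1,n):
    if st[i][4]>100:
        p=W[l==i]; p=p[p[:,2]>np.nanmax(p[:,2])-.008]; lo=np.nanpercentile(p,1,0); hi=np.nanpercentile(p,99,0)
        q=(lo+hi)/2; print(c[i].round(),np.nanmean(p,0).round(4),q.round(4),(hi-lo).round(3),'rel',rel([q[0],q[1],.054]))
E
python3 fresh.py w5
```

```text
time: 16.35
tool_pos: [0.5711, -0.2231, 0.2411]
tool_rot: [1.073, 1.565, -0.474]
contact_force: [-0.3, -0.3, 0.4]
opening: 0.0754
time: 17.35
tool_pos: [0.4708, -0.225, 0.2379]
tool_rot: [-2.455, 1.57, 2.281]
contact_force: [-0.1, -0.1, 0.3]
opening: 0.0918
[323. 153.] [ 0.4731 -0.1773  0.0578] [ 0.4732 -0.1775  0.0579] [0.021 0.021 0.003] rel [ 4.599  0.092 -1.185]
[318. 225.] [ 0.4709 -0.2352  0.0579] [ 0.471  -0.2353  0.0577] [0.021 0.022 0.003] rel [4.599e+00 3.000e-03 2.580e-01]
```

View pics/w5.png

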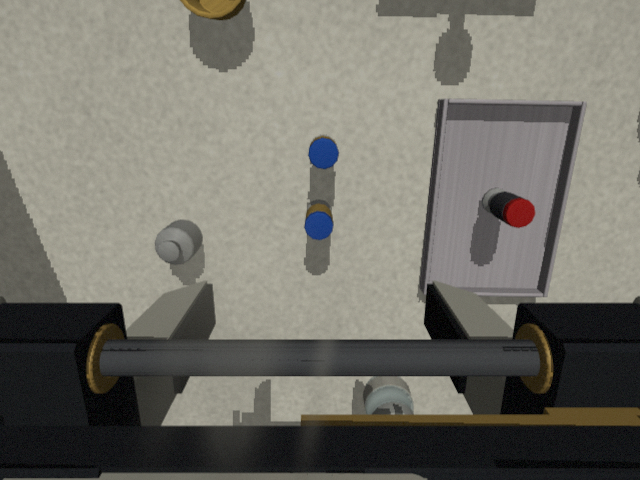

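The spent capsule stands upright in the tray at (517,211). The fresh ones are at (323,153) and (318,225), and both cap heights match 57 mm.

```bash
python3 -m crank '[{"fingers":0.3,"tx":0.5,"ty":0.09,"tz":-0.8,"roll":0},{"fingers":0.3,"tx":1.3,"ty":0.09,"tz":-1.18,"roll":0},{"fingers":0.3,"tx":2.3,"ty":0.09,"tz":-1.18,"roll":0},{"fingers":0.3,"tx":3.3,"ty":0.09,"tz":-1.18,"roll":0},{"fingers":0.3,"tx":4.1,"ty":0.09,"tz":-1.18,"roll":0},{"fingers":0.3,"tx":4.5,"ty":0.09,"tz":-1.18,"roll":0},{"fingers":0.3,"tx":4.6,"ty":0.09,"tz":-1.18,"roll":0},{"fingers":0.3,"tx":4.6,"ty":0.09,"tz":-1.18,"roll":0}]' 40
python3 -m crank '[{"fingers":0.3,"tx":0,"ty":0,"tz":0,"roll":0},{"fingers":0.3,"tx":0,"ty":0,"tz":0,"roll":0},{"fingers":-1,"tx":0,"ty":0,"tz":0,"roll":0},{"fingers":-1,"tx":0,"ty":0,"tz":0,"roll":0},{"fingers":-1,"tx":0,"ty":0,"tz":0,"roll":0},{"fingers":-1,"tx":0,"ty":0,"tz":0,"roll":0},{"fingers":-1,"tx":0,"ty":0,"tz":0,"roll":0},{"fingers":-1,"tx":0,"ty":0,"tz":0,"roll":0}]' 40
```

```text
time: 18.4
tool_pos: [0.4733, -0.1779, 0.0544]
tool_rot: [1.303, 1.57, -0.245]
contact_force: [-0.6, 0.1, 0.5]
opening: 0.0592
time: 19.4
tool_pos: [0.473, -0.1778, 0.0541]
tool_rot: [2.817, 1.571, 1.27]
contact_force: [0.2, 0.4, -0.4]
opening: 0.0233
```

```bash
python3 -m crank '[{"fingers":-1,"tx":-0.5,"ty":0,"tz":0,"roll":0},{"fingers":-1,"tx":-1.5,"ty":0,"tz":0,"roll":0},{"fingers":-1,"tx":-2.7,"ty":0,"tz":0,"roll":0},{"fingers":-1,"tx":-3.4,"ty":0.5,"tz":-1,"roll":0},{"fingers":-1,"tx":-3.4,"ty":1,"tz":-2.3,"roll":0},{"fingers":-1,"tx":-3.4,"ty":1.5,"tz":-3.6,"roll":0},{"fingers":-1,"tx":-3.4,"ty":2,"tz":-4.9,"roll":0},{"fingers":-1,"tx":-3.4,"ty":2.5,"tz":-6,"roll":0}]' 40
python3 -m crank '[{"fingers":-1,"tx":0,"ty":0.2,"tz":-0.6,"roll":0},{"fingers":-1,"tx":0,"ty":0.3,"tz":-0.89,"roll":0},{"fingers":-1,"tx":0,"ty":0.3,"tz":-0.89,"roll":0},{"fingers":-1,"tx":0,"ty":0.3,"tz":-0.89,"roll":0},{"fingers":-1,"tx":0,"ty":0.3,"tz":-0.89,"roll":0},{"fingers":-1,"tx":0,"ty":0.3,"tz":-0.89,"roll":0},{"fingers":-1,"tx":0,"ty":0.3,"tz":-0.89,"roll":0},{"fingers":-1,"tx":0,"ty":0.3,"tz":-0.89,"roll":0}]' 40
python3 - <<'E'
from h import *
print(rel([.5783,.1003,.0841]))
im,d,W=cam('wrist'); save('w6',im)
E
```

```text
time: 20.4
tool_pos: [0.5675, 0.0665, 0.19]
tool_rot: [-1.97, 1.57, 2.767]
contact_force: [-0.1, 0.4, -1.4]
opening: 0.0234
time: 21.4
tool_pos: [0.5785, 0.1003, 0.1902]
tool_rot: [2.427, 1.571, 0.88]
contact_force: [1.0, -0.0, -0.2]
opening: 0.0229
[ 2.651e+00 -5.000e-03 -1.000e-03]
```

View pics/w6.png

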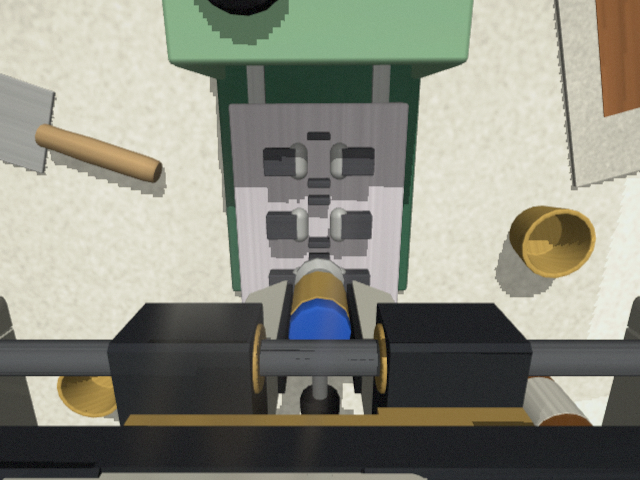

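```bash
python3 -m crank '[{"fingers":-1,"tx":0.7,"ty":0,"tz":0,"roll":0},{"fingers":-1,"tx":1.4,"ty":0,"tz":0,"roll":0},{"fingers":-1,"tx":1.8,"ty":0,"tz":0,"roll":0},{"fingers":-1,"tx":2.1,"ty":0,"tz":0,"roll":0},{"fingers":-1,"tx":2.25,"ty":0,"tz":0,"roll":0},{"fingers":-1,"tx":2.3,"ty":0,"tz":0,"roll":0},{"fingers":-1,"tx":2.3,"ty":0,"tz":0,"roll":0},{"fingers":-1,"tx":2.3,"ty":0,"tz":0,"roll":0}]' 55
python3 -m crank '[{"fingers":-1,"tx":0.05,"ty":0,"tz":0,"roll":0},{"fingers":-1,"tx":0.1,"ty":0,"tz":0,"roll":0},{"fingers":-1,"tx":0.15,"ty":0,"tz":0,"roll":0},{"fingers":-1,"tx":0.2,"ty":0,"tz":0,"roll":0},{"fingers":-1,"tx":0.25,"ty":0,"tz":0,"roll":0},{"fingers":-1,"tx":0.3,"ty":0,"tz":0,"roll":0},{"fingers":-1,"tx":0.35,"ty":0,"tz":0,"roll":0},{"fingers":-1,"tx":0.35,"ty":0,"tz":0,"roll":0}]' 55
```

```text
time: 22.45
tool_pos: [0.5785, 0.1004, 0.0985]
tool_rot: [2.188, 1.571, 0.641]
contact_force: [-2.1, -0.4, 1.1]
opening: 0.023
time: 23.45
tool_pos: [0.5783, 0.1004, 0.0841]
tool_rot: [-1.733, 1.57, 3.003]
contact_force: [-0.7, 1.2, 0.7]
opening: 0.0227
```

```bash
python3 -m crank '[{"fingers":-1,"tx":0.03,"ty":0,"tz":0,"roll":0},{"fingers":-1,"tx":0.06,"ty":0,"tz":0,"roll":0},{"fingers":-1,"tx":0.09,"ty":0,"tz":0,"roll":0},{"fingers":-1,"tx":0.09,"ty":0,"tz":0,"roll":0},{"fingers":-1,"tx":0.09,"ty":0,"tz":0,"roll":0},{"fingers":-1,"tx":0.09,"ty":0,"tz":0,"roll":0},{"fingers":-1,"tx":0.09,"ty":0,"tz":0,"roll":0},{"fingers":-1,"tx":0.09,"ty":0,"tz":0,"roll":0}]' 55
```

```text
time: 24.45
tool_pos: [0.5785, 0.1004, 0.0838]
tool_rot: [1.553, 1.569, 0.006]
contact_force: [-9.4, -2.2, 24.9]
opening: 0.023
```

```bash
python3 -m crank '[{"fingers":-1,"tx":-0.08,"ty":0,"tz":0,"roll":0},{"fingers":0.3,"tx":-0.08,"ty":0,"tz":0,"roll":0},{"fingers":0.3,"tx":-0.08,"ty":0,"tz":0,"roll":0},{"fingers":0.3,"tx":-0.08,"ty":0,"tz":0,"roll":0},{"fingers":0.3,"tx":-0.6,"ty":0,"tz":0,"roll":0},{"fingers":0.3,"tx":-1.6,"ty":0,"tz":0,"roll":0},{"fingers":0.3,"tx":-2.8,"ty":0,"tz":0,"roll":0},{"fingers":0.3,"tx":-3.8,"ty":0,"tz":0,"roll":0}]' 40
python3 - <<'E'
from h import *
im,d,W=cam('wrist'); im2,d2,W2=cam('scene'); save('w7',np.hstack([im[:420,150:480],im2[60:480,200:560]]))
E
python3 -m crank '[{"fingers":0.3,"tx":0,"ty":-0.3,"tz":1.2,"roll":0},{"fingers":0.3,"tx":0,"ty":-0.8,"tz":2.4,"roll":0},{"fingers":0.3,"tx":0,"ty":-1.2,"tz":3.6,"roll":0},{"fingers":0.3,"tx":0,"ty":-1.6,"tz":4.8,"roll":0},{"fingers":0.3,"tx":0,"ty":-2,"tz":6,"roll":0},{"fingers":0.3,"tx":0,"ty":-2.4,"tz":7,"roll":0},{"fingers":0.3,"tx":0,"ty":-2.8,"tz":7.9,"roll":0},{"fingers":0.3,"tx":0,"ty":-2.88,"tz":8.33,"roll":0}]' 40
python3 -m crank '[{"fingers":0.3,"tx":0,"ty":0,"tz":0,"roll":0},{"fingers":0.3,"tx":0,"ty":0,"tz":0,"roll":0},{"fingers":0.3,"tx":0,"ty":0,"tz":0,"roll":0},{"fingers":0.3,"tx":0,"ty":0,"tz":0,"roll":0},{"fingers":0.3,"tx":0,"ty":0,"tz":0,"roll":0},{"fingers":0.3,"tx":0,"ty":0,"tz":0,"roll":0},{"fingers":0.3,"tx":0,"ty":0,"tz":0,"roll":0},{"fingers":0.3,"tx":0,"ty":0,"tz":0,"roll":0}]' 40
python3 fresh.py w8;  python3 -c "
from h import *
print(rel([.471,-.2353,.054]))"
```

```text
time: 25.45
tool_pos: [0.5787, 0.1003, 0.2342]
tool_rot: [1.693, 1.57, 0.146]
contact_force: [0.6, -1.0, -0.3]
opening: 0.0598
time: 26.55
tool_pos: [0.4701, -0.237, 0.2316]
tool_rot: [-2.199, 1.569, 2.534]
contact_force: [-0.1, 0.1, 0.2]
opening: 0.0599
time: 27.55
tool_pos: [0.4711, -0.2355, 0.2325]
tool_rot: [3.117, 1.571, 1.57]
contact_force: [0.1, -0.4, 0.6]
opening: 0.0597
[318. 214.] [ 0.4709 -0.2353  0.0578] [ 0.4708 -0.2355  0.0578] [0.021 0.022 0.004] rel [ 4.462e+00 -8.000e-03 -1.000e-03]
[ 4.462e+00 -3.000e-03 -5.000e-03]
```

View pics/w7.png

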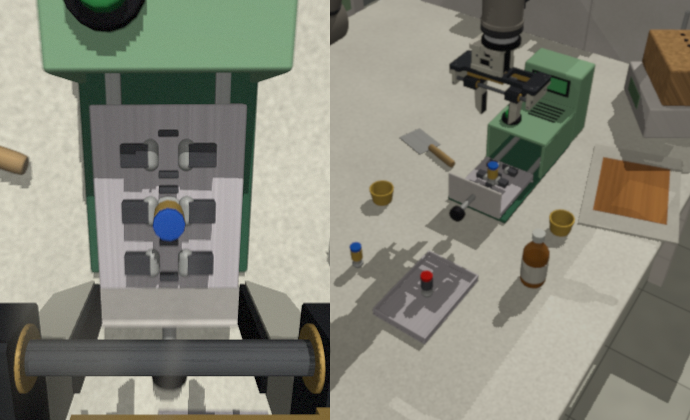

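The fresh capsule stands clamped in collet 2 (168,220 in the left half), and the spent one is still upright in the tray. Next I grip the second fresh capsule.

```bash
python3 -m crank '[{"fingers":0.3,"tx":0.6,"ty":0,"tz":0,"roll":0},{"fingers":0.3,"tx":1.5,"ty":0,"tz":0,"roll":0},{"fingers":0.3,"tx":2.5,"ty":0,"tz":0,"roll":0},{"fingers":0.3,"tx":3.4,"ty":0,"tz":0,"roll":0},{"fingers":0.3,"tx":4.1,"ty":0,"tz":0,"roll":0},{"fingers":0.3,"tx":4.4,"ty":0,"tz":0,"roll":0},{"fingers":0.3,"tx":4.46,"ty":0,"tz":0,"roll":0},{"fingers":0.3,"tx":4.46,"ty":0,"tz":0,"roll":0}]' 40
python3 -m crank '[{"fingers":0.3,"tx":0,"ty":0,"tz":0,"roll":0},{"fingers":0.3,"tx":0,"ty":0,"tz":0,"roll":0},{"fingers":-1,"tx":0,"ty":0,"tz":0,"roll":0},{"fingers":-1,"tx":0,"ty":0,"tz":0,"roll":0},{"fingers":-1,"tx":0,"ty":0,"tz":0,"roll":0},{"fingers":-1,"tx":0,"ty":0,"tz":0,"roll":0},{"fingers":-1,"tx":0,"ty":0,"tz":0,"roll":0},{"fingers":-1,"tx":0,"ty":0,"tz":0,"roll":0}]' 40
```

```text
time: 28.6
tool_pos: [0.4717, -0.2358, 0.0549]
tool_rot: [1.004, 1.569, -0.544]
contact_force: [-0.3, 0.6, 0.2]
opening: 0.0597
time: 29.6
tool_pos: [0.4712, -0.2355, 0.0541]
tool_rot: [2.474, 1.571, 0.927]
contact_force: [-0.5, -0.2, -0.4]
opening: 0.0234
```

```bash
python3 -m crank '[{"fingers":-1,"tx":-0.5,"ty":0,"tz":0,"roll":0},{"fingers":-1,"tx":-1.5,"ty":0,"tz":0,"roll":0},{"fingers":-1,"tx":-2.7,"ty":0,"tz":0,"roll":0},{"fingers":-1,"tx":-3.4,"ty":0.5,"tz":-1,"roll":0},{"fingers":-1,"tx":-3.4,"ty":1,"tz":-2.3,"roll":0},{"fingers":-1,"tx":-3.4,"ty":1.5,"tz":-3.6,"roll":0},{"fingers":-1,"tx":-3.4,"ty":2,"tz":-4.9,"roll":0},{"fingers":-1,"tx":-3.4,"ty":2.5,"tz":-6.1,"roll":0}]' 40
python3 -m crank '[{"fingers":-1,"tx":0,"ty":0.2,"tz":-0.7,"roll":0},{"fingers":-1,"tx":0,"ty":0.38,"tz":-1.11,"roll":0},{"fingers":-1,"tx":0,"ty":0.38,"tz":-1.11,"roll":0},{"fingers":-1,"tx":0,"ty":0.38,"tz":-1.11,"roll":0},{"fingers":-1,"tx":0,"ty":0.38,"tz":-1.11,"roll":0},{"fingers":-1,"tx":0,"ty":0.38,"tz":-1.11,"roll":0},{"fingers":-1,"tx":0,"ty":0.38,"tz":-1.11,"roll":0},{"fingers":-1,"tx":0,"ty":0.38,"tz":-1.11,"roll":0}]' 40
python3 - <<'E'
from h import *
print(rel([.5795,.0557,.0841]))
im,d,W=cam('wrist'); save('w9',im[100:420,150:490])
E
```

```text
time: 30.6
tool_pos: [0.5656, 0.0127, 0.19]
tool_rot: [-1.865, 1.571, 2.871]
contact_force: [-0.2, -1.2, -1.1]
opening: 0.0234
time: 31.6
tool_pos: [0.5795, 0.0554, 0.1902]
tool_rot: [2.031, 1.571, 0.484]
contact_force: [-0.3, 0.6, -1.1]
opening: 0.0231
[ 2.652e+00 -1.000e-03 -7.000e-03]
```

View pics/w9.png

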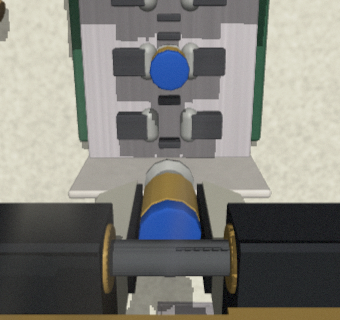

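The second capsule is held upright in the fingers (170,210 in the crop), lined up in x with the empty collet 1.

```bash
python3 -m crank '[{"fingers":-1,"tx":0.7,"ty":0,"tz":0,"roll":0},{"fingers":-1,"tx":1.4,"ty":0,"tz":0,"roll":0},{"fingers":-1,"tx":1.8,"ty":0,"tz":0,"roll":0},{"fingers":-1,"tx":2.1,"ty":0,"tz":0,"roll":0},{"fingers":-1,"tx":2.25,"ty":0,"tz":0,"roll":0},{"fingers":-1,"tx":2.3,"ty":0,"tz":0,"roll":0},{"fingers":-1,"tx":2.3,"ty":0,"tz":0,"roll":0},{"fingers":-1,"tx":2.3,"ty":0,"tz":0,"roll":0}]' 55
python3 -m crank '[{"fingers":-1,"tx":0.05,"ty":0,"tz":0,"roll":0},{"fingers":-1,"tx":0.1,"ty":0,"tz":0,"roll":0},{"fingers":-1,"tx":0.15,"ty":0,"tz":0,"roll":0},{"fingers":-1,"tx":0.2,"ty":0,"tz":0,"roll":0},{"fingers":-1,"tx":0.25,"ty":0,"tz":0,"roll":0},{"fingers":-1,"tx":0.3,"ty":0,"tz":0,"roll":0},{"fingers":-1,"tx":0.35,"ty":0,"tz":0,"roll":0},{"fingers":-1,"tx":0.35,"ty":0,"tz":0,"roll":0}]' 55
python3 -m crank '[{"fingers":-1,"tx":0.03,"ty":0,"tz":0,"roll":0},{"fingers":-1,"tx":0.06,"ty":0,"tz":0,"roll":0},{"fingers":-1,"tx":0.09,"ty":0,"tz":0,"roll":0},{"fingers":-1,"tx":0.09,"ty":0,"tz":0,"roll":0},{"fingers":-1,"tx":0.09,"ty":0,"tz":0,"roll":0},{"fingers":-1,"tx":0.09,"ty":0,"tz":0,"roll":0},{"fingers":-1,"tx":0.09,"ty":0,"tz":0,"roll":0},{"fingers":-1,"tx":0.09,"ty":0,"tz":0,"roll":0}]' 55
```

```text
time: 32.65
tool_pos: [0.5797, 0.0556, 0.0986]
tool_rot: [1.638, 1.57, 0.09]
contact_force: [-1.0, 0.4, 3.7]
opening: 0.0226
time: 33.65
tool_pos: [0.5796, 0.0556, 0.084]
tool_rot: [2.547, 1.571, 0.999]
contact_force: [0.5, -0.1, 0.0]
opening: 0.0231
time: 34.65
tool_pos: [0.5797, 0.0556, 0.0838]
tool_rot: [1.456, 1.569, -0.091]
contact_force: [-8.2, -0.2, 24.8]
opening: 0.023
```

```bash
python3 -m crank '[{"fingers":-1,"tx":-0.08,"ty":0,"tz":0,"roll":0},{"fingers":0.3,"tx":-0.08,"ty":0,"tz":0,"roll":0},{"fingers":0.3,"tx":-0.08,"ty":0,"tz":0,"roll":0},{"fingers":0.3,"tx":-0.08,"ty":0,"tz":0,"roll":0},{"fingers":0.3,"tx":-0.6,"ty":0,"tz":0,"roll":0},{"fingers":0.3,"tx":-1.6,"ty":0,"tz":0,"roll":0},{"fingers":0.3,"tx":-2.8,"ty":0,"tz":0,"roll":0},{"fingers":0.3,"tx":-4,"ty":0,"tz":0,"roll":0}]' 40
python3 -m crank '[{"fingers":0.3,"tx":0,"ty":0,"tz":0,"roll":0},{"fingers":0.3,"tx":0,"ty":0,"tz":0,"roll":0},{"fingers":0.3,"tx":0,"ty":0,"tz":0,"roll":0},{"fingers":0.3,"tx":0,"ty":0,"tz":0,"roll":0},{"fingers":0.3,"tx":0,"ty":0,"tz":0,"roll":0},{"fingers":0.3,"tx":0,"ty":0,"tz":0,"roll":0},{"fingers":0.3,"tx":0,"ty":0,"tz":0,"roll":0},{"fingers":0.3,"tx":0,"ty":0,"tz":0,"roll":0}]' 40
python3 fresh.py w10; python3 -c "
from h import *
print(rel([.582,-.043,.061]))"
```

```text
time: 35.65
tool_pos: [0.5793, 0.0556, 0.2417]
tool_rot: [-1.769, 1.57, 2.967]
contact_force: [1.7, -0.4, -0.2]
opening: 0.0597
time: 36.65
tool_pos: [0.5795, 0.0556, 0.2406]
tool_rot: [1.975, 1.571, 0.428]
contact_force: [0.6, -1.0, -0.2]
opening: 0.0599
[319. 160.] [0.579  0.1009 0.0881] [0.579  0.1008 0.0882] [0.021 0.021 0.004] rel [ 4.664  0.012 -1.13 ]
[319. 222.] [0.5803 0.0559 0.0882] [0.5804 0.0557 0.0881] [0.021 0.022 0.004] rel [ 4.664e+00  2.100e-02 -1.000e-03]
[4.489e+00 3.000e-03 2.466e+00]
```

View pics/w10.png

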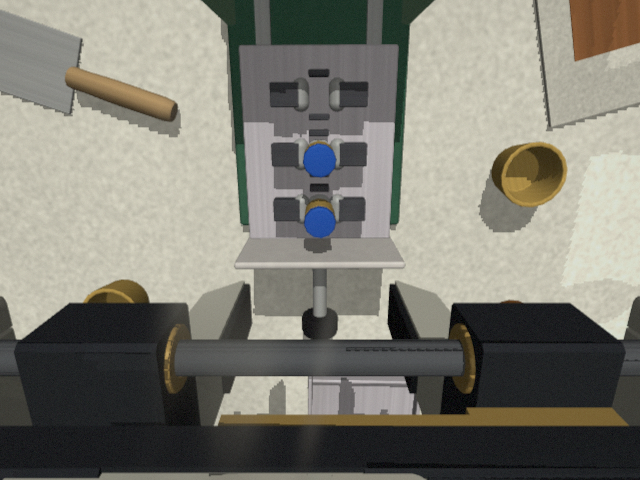

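Both fresh capsules stand seated at (319,160) and (319,222), with cap tops level at 88 mm. Next is the knob.

```bash
python3 -m crank '[{"fingers":0.3,"tx":0,"ty":0,"tz":1,"roll":0},{"fingers":0.3,"tx":0.3,"ty":0,"tz":2,"roll":0},{"fingers":0.3,"tx":1.2,"ty":0,"tz":2.47,"roll":0},{"fingers":0.3,"tx":2.2,"ty":0,"tz":2.47,"roll":0},{"fingers":0.3,"tx":3.2,"ty":0,"tz":2.47,"roll":0},{"fingers":0.3,"tx":4.1,"ty":0,"tz":2.47,"roll":0},{"fingers":0.3,"tx":4.47,"ty":0,"tz":2.47,"roll":0},{"fingers":0.3,"tx":4.47,"ty":0,"tz":2.47,"roll":0}]' 30
python3 -m crank '[{"fingers":0.3,"tx":0,"ty":0,"tz":0,"roll":0},{"fingers":0.3,"tx":0,"ty":0,"tz":0,"roll":0},{"fingers":-1,"tx":0,"ty":0,"tz":0,"roll":0},{"fingers":-1,"tx":0,"ty":0,"tz":0,"roll":0},{"fingers":-1,"tx":0,"ty":0,"tz":0,"roll":0},{"fingers":-1,"tx":0,"ty":0,"tz":0,"roll":0},{"fingers":-1,"tx":0,"ty":0,"tz":0,"roll":0},{"fingers":-1,"tx":0,"ty":0,"tz":0,"roll":0}]' 30
```

```text
time: 37.7
tool_pos: [0.5817, -0.0431, 0.0614]
tool_rot: [-1.889, 1.57, 2.847]
contact_force: [0.4, 0.2, 1.2]
opening: 0.0594
time: 38.7
tool_pos: [0.582, -0.0432, 0.0618]
tool_rot: [1.681, 1.57, 0.133]
contact_force: [0.3, 0.5, 1.1]
opening: 0.031
```

```bash
python3 -m crank '[{"fingers":-1,"tx":0,"ty":0,"tz":-0.4,"roll":0},{"fingers":-1,"tx":0,"ty":0,"tz":-1.0,"roll":0},{"fingers":-1,"tx":0,"ty":0,"tz":-1.7,"roll":0},{"fingers":-1,"tx":0,"ty":0,"tz":-2.4,"roll":0},{"fingers":-1,"tx":0,"ty":0,"tz":-3.1,"roll":0},{"fingers":-1,"tx":0,"ty":0,"tz":-3.8,"roll":0},{"fingers":-1,"tx":0,"ty":0,"tz":-4.4,"roll":0},{"fingers":-1,"tx":0,"ty":0,"tz":-4.6,"roll":0}]' 30
python3 -m crank '[{"fingers":-1,"tx":0,"ty":0,"tz":0,"roll":0},{"fingers":-1,"tx":0,"ty":0,"tz":-0.02,"roll":0},{"fingers":-1,"tx":0,"ty":0,"tz":-0.04,"roll":0},{"fingers":-1,"tx":0,"ty":0,"tz":-0.04,"roll":0},{"fingers":-1,"tx":0,"ty":0,"tz":-0.04,"roll":0},{"fingers":-1,"tx":0,"ty":0,"tz":-0.04,"roll":0},{"fingers":-1,"tx":0,"ty":0,"tz":-0.04,"roll":0},{"fingers":-1,"tx":0,"ty":0,"tz":-0.04,"roll":0}]' 30
```

```text
time: 39.7
tool_pos: [0.5771, 0.1373, 0.0618]
tool_rot: [-0.212, 1.562, -1.756]
contact_force: [-1.6, -36.6, 4.9]
opening: 0.031
time: 40.7
tool_pos: [0.5771, 0.1372, 0.0617]
tool_rot: [-0.324, 1.563, -1.87]
contact_force: [-2.4, -22.4, 4.1]
opening: 0.0311
```

```bash
python3 -m crank '[{"fingers":0.3,"tx":0,"ty":0,"tz":0.08,"roll":0},{"fingers":0.3,"tx":0,"ty":0,"tz":0.08,"roll":0},{"fingers":0.3,"tx":0,"ty":0,"tz":0.08,"roll":0},{"fingers":0.3,"tx":-1,"ty":0,"tz":0.08,"roll":0},{"fingers":0.3,"tx":-2.2,"ty":0,"tz":0.08,"roll":0},{"fingers":-1,"tx":-3.4,"ty":0,"tz":0.08,"roll":0},{"fingers":-1,"tx":-4.6,"ty":-0.5,"tz":-0.6,"roll":0},{"fingers":-1,"tx":-4.8,"ty":-0.9,"tz":-1.8,"roll":0}]' 30
python3 -m crank '[{"fingers":-1,"tx":0,"ty":0,"tz":0,"roll":0},{"fingers":-1,"tx":0,"ty":0,"tz":0,"roll":0},{"fingers":-1,"tx":0,"ty":0,"tz":0,"roll":0},{"fingers":-1,"tx":0,"ty":0,"tz":0,"roll":0},{"fingers":-1,"tx":0,"ty":0,"tz":0,"roll":0},{"fingers":-1,"tx":0,"ty":0,"tz":0,"roll":0},{"fingers":-1,"tx":0,"ty":0,"tz":0,"roll":0},{"fingers":-1,"tx":0,"ty":0,"tz":0,"roll":0}]' 30
python3 - <<'E'
from h import *
im,d,W=cam('wrist'); save('w11',im)
b=im.astype(int); Z=W[...,2]
p=W[(Z>.12)&(Z<.145)&(b[...,1]>b[...,0]+25)&(np.mgrid[0:480,0:640][0]<290)]
lo,hi=np.nanpercentile(p,1,0),np.nanpercentile(p,99,0); q=(lo+hi)/2
print(len(p),q.round(4),(hi-lo).round(4),np.nanmedian(p,0).round(4),rel([q[0],q[1],.130+.025]))
p=W[(Z>.075)&(Z<.1)&(np.mgrid[0:480,0:640][0]<300)&(W[...,1]<.25)]; print('front plate',len(p),np.nanmedian(p,0))
E
```

```text
time: 41.7
tool_pos: [0.5408, 0.2141, 0.2578]
tool_rot: [1.808, 1.564, 0.258]
contact_force: [0.5, 0.3, -0.2]
opening: 0.0341
time: 42.7
tool_pos: [0.5398, 0.2135, 0.2538]
tool_rot: [2.128, 1.571, 0.58]
contact_force: [0.6, 0.1, 0.1]
opening: 0.0002
1872 [0.5398 0.2456 0.127 ] [0.029  0.0303 0.0111] [0.5397 0.2463 0.1308] [ 2.469  0.018 -0.803]
front plate 0 [nan nan nan]
  return np.nanmean(a, axis, out=out, keepdims=keepdims)
```

View pics/w11.png

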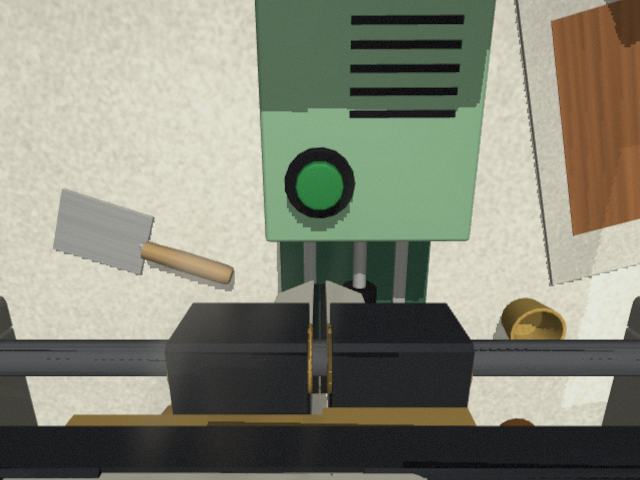

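The button is at (320,185), measured at (0.540, 0.246, 0.131), and the knob rod shows the carriage is in.

```bash
python3 -m crank '[{"fingers":-1,"tx":0,"ty":0,"tz":-0.4,"roll":0},{"fingers":-1,"tx":0.5,"ty":0.01,"tz":-0.82,"roll":0},{"fingers":-1,"tx":1.2,"ty":0.01,"tz":-0.82,"roll":0},{"fingers":-1,"tx":1.8,"ty":0.01,"tz":-0.82,"roll":0},{"fingers":-1,"tx":2.2,"ty":0.01,"tz":-0.82,"roll":0},{"fingers":-1,"tx":2.3,"ty":0.01,"tz":-0.82,"roll":0},{"fingers":-1,"tx":2.3,"ty":0.01,"tz":-0.82,"roll":0},{"fingers":-1,"tx":2.3,"ty":0.01,"tz":-0.82,"roll":0}]' 30
python3 -m crank '[{"fingers":-1,"tx":0.05,"ty":0,"tz":0,"roll":0},{"fingers":-1,"tx":0.1,"ty":0,"tz":0,"roll":0},{"fingers":-1,"tx":0.15,"ty":0,"tz":0,"roll":0},{"fingers":-1,"tx":0.2,"ty":0,"tz":0,"roll":0},{"fingers":-1,"tx":0.25,"ty":0,"tz":0,"roll":0},{"fingers":-1,"tx":0.28,"ty":0,"tz":0,"roll":0},{"fingers":-1,"tx":0.28,"ty":0,"tz":0,"roll":0},{"fingers":-1,"tx":0.28,"ty":0,"tz":0,"roll":0}]' 30
```

```text
time: 43.75
tool_pos: [0.54, 0.2464, 0.1627]
tool_rot: [1.879, 1.569, 0.331]
contact_force: [0.8, 0.8, 0.2]
opening: 0.0006
time: 44.75
tool_pos: [0.5394, 0.2463, 0.1507]
tool_rot: [1.921, 1.571, 0.374]
contact_force: [-2.0, -1.5, 4.2]
opening: 0.0002
```

```bash
python3 -m crank '[{"fingers":-1,"tx":0.04,"ty":0,"tz":0,"roll":0},{"fingers":-1,"tx":0.08,"ty":0,"tz":0,"roll":0},{"fingers":-1,"tx":0.1,"ty":0,"tz":0,"roll":0},{"fingers":-1,"tx":0.12,"ty":0,"tz":0,"roll":0},{"fingers":-1,"tx":0.12,"ty":0,"tz":0,"roll":0},{"fingers":-1,"tx":0.12,"ty":0,"tz":0,"roll":0},{"fingers":-1,"tx":0.12,"ty":0,"tz":0,"roll":0},{"fingers":-1,"tx":0.12,"ty":0,"tz":0,"roll":0}]' 30
```

```text
time: 45.75
tool_pos: [0.5396, 0.2463, 0.1489]
tool_rot: [1.783, 1.568, 0.236]
contact_force: [-8.4, -3.6, 23.6]
opening: 0.0003
```

```bash
python3 -m crank '[{"fingers":-1,"tx":-0.3,"ty":0,"tz":0,"roll":0},{"fingers":-1,"tx":-1,"ty":0,"tz":0,"roll":0},{"fingers":-1,"tx":-2,"ty":0,"tz":0,"roll":0},{"fingers":-1,"tx":-3,"ty":0,"tz":0,"roll":0},{"fingers":-1,"tx":-3,"ty":-1,"tz":0,"roll":0},{"fingers":-1,"tx":-3,"ty":-2,"tz":0,"roll":0},{"fingers":-1,"tx":-3,"ty":-3,"tz":0,"roll":0},{"fingers":-1,"tx":-3,"ty":-3,"tz":0,"roll":0}]' 30
python3 - <<'E'
from h import *
im,d,W=cam('top'); im2,d2,W2=cam('scene'); save('end',np.hstack([im2[80:480,120:520],im[150:380,180:480].repeat(1,0)[:230].copy() if 0 else cv2.copyMakeBorder(im[150:380,180:480],0,170,0,0,cv2.BORDER_CONSTANT)]))
Z=W[...,2];v,u=np.mgrid[0:480,0:640]
m=(u>222)&(u<260)&(v>232)&(v<254)&(Z>.058)&(Z<.08); p=W[m]; print('knob',len(p), np.nanmedian(p,0) if len(p) else '')
m=(u>340)&(u<470)&(v>170)&(v<270)&(Z>.012)&(Z<.024); print(cv2.minAreaRect((W[m][:,:2]*1000).astype(np.float32)))
b=im.astype(int); r=(b[...,0]>b[...,1]+70)&(u>340)&(u<470)&(v>170)&(v<270);print('spent',np.nanmean(W[r],0))
W0=np.load('scene0.npy');Z2=W2[...,2]
E
```

```text
time: 46.75
tool_pos: [0.4174, 0.2436, 0.2657]
tool_rot: [-1.694, 1.57, 3.044]
contact_force: [0.1, -0.3, 0.0]
opening: 0.0001
knob 158 [0.57634872 0.13767071 0.06630597]
((631.8900146484375, -221.45578002929688), (179.5129852294922, 121.41690063476562), 89.6234359741211)
spent [ 0.62891635 -0.21768777  0.0604691 ]
```

View pics/end.png

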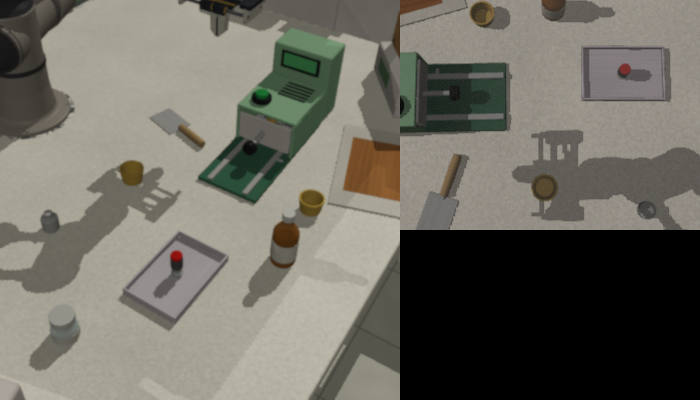

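The carriage is home (front plate at the mouth, knob back at its starting y of 0.1377). The spent capsule stands in the tray, and nothing else looks disturbed.

```bash
python3 -c "
from cell import hand_in; print(hand_in())"
```

```text
the job is handed in; nothing more can be done
None
```

The job is done and handed in, at about 47 s on the robot's clock.

- **Carriage out:** I pulled it by the knob to its stop, about 181 mm.
- **Spent capsule:** there was one, in collet 2. It now stands upright in the tray.
- **Fresh capsules:** there were two. I pressed one into collet 2 and one into collet 1, holding each until the push resistance fell to zero and it then met a hard floor at about 25 N. Both caps were level at 88 mm before I moved the carriage.
- **Carriage home:** I pushed it in to the stop, about 180 mm.
- **Start button:** I pressed it down about 6 to 7 mm to a hard stop, at about 24 N, and then moved the arm clear.

**Last checks:** the knob was back at its starting position, the tray had not moved, and the other things on the bench looked undisturbed in the pictures. No check failed. I inferred the jaws closing from force and height, as there is no direct reading. I did not see the capsules again once they were inside the hood. My first grip on the knob was about 7 mm off centre (about 29 N), so I opened, recentred and gripped again before pulling. The first move command was also refused for a missing field, and nothing moved.

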